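# Change the thread on the three-pin stand

## Robot

A 6-joint arm with a two-finger parallel gripper is mounted at the origin on the work surface; the furniture and walls round the work are solid. World frame = base frame: x ahead of the robot, y to its left, z up, the work surface at z = 0. Lengths are in m, angles in rad, forces in N, time in s.
With the tool pointing down it reaches from about 0.35 to 0.975 m from the base axis. Payload 4.9 kg.
Tool frame: the origin (TCP) lies at the very end of the fingers, on their centre line; the grasp point (between the pads) lies 19 mm behind it; z points along the fingers, y is the line along which they close (so a half turn about z gives the same grasp; the last joint's range is limited). The gripper opens to 85 mm and grips with 20 to 120 N. Pads are 22 mm wide; open, the fingers measure 114 mm over their backs; the gripper's body (76 mm by 85 mm) begins 54 mm behind the grasp point. The pads swing forward as they close: fully open they stand 13 mm farther back than shut.
Start: joints at [1.037, 0.053, 1.613, -0, 1.476, -0.119], TCP at [0.252, 0.572, 0.231] pointing down, gripper open.
Joint ranges: [-3.01, 3.01], [-1.01, 2.22], [0.06, 2.58], [-1.02, 4.17], [0.09, 2.62], [-3.14, 3.14]. Speed limits (rad/s): [2.57, 2.57, 3.14, 3.14, 3.14, 3.14].

## Interface

Orientations are given as a unit quaternion [w, x, y, z].
In Python, from plant import manip gives the robot as it stands.
- The arm moves only by the tool play_rows, never from a script. Its argument "series" is a list that holds one entry, the list of rows, each a list of 7 numbers: the shift along the world's x, y, z in m, then the turn, a rotation vector about the world's x, y, z in degrees, then the opening, from 0 (shut) to 1 (fully open). In form: [[[dx, dy, dz, rx, ry, rz, grip], ...]]. A call has 1 to 10 rows; each row shifts and turns the commanded pose from where the row before left it; what a row does not reach is not made up. A row lasts 1/10 s, in which the tool goes at most 50 mm and 8.59 degrees, less where a joint would pass 70% of its speed; a pose out of reach is approached as far as the arm can. A call with a gripper value outside its range is refused whole. The fingers move at their own pace and stop on an object; the grip force is fixed at half the most. Time passes only in rows, so rows that do not move let the fingers close. It gives the time, the measured TCP pose, the force, the opening and the grip force at its end, in the units of the state.
- manip.state(): the state, without advancing time (a new reading comes with each control period).
- manip.grab_frame(name): name is "scene" or "top" or "wrist"; returns a dict with "frame" (480x640x3 uint8, blue, green, red), "mtx" (3x3 intrinsics, pixels), "R" (3x3) and "t" (3): a world point X has camera coordinates R X + t. Camera axes: x right, y down, z forward; pixel columns grow to the right and rows downward; lengths in m; the calibration is good to about 2 mm. A picture is of the moment at which its call begins. There is no depth.
- manip.job_done(): hands the job in; it is judged then, once.
The state is a dict: "time": time; "joint_pos": joint angles; "joint_vel": joint speeds; "joint_efforts": joint torques, N m; "tool_pos": TCP position; "tool_rot": TCP orientation; "contact_force": force on the tool from outside, world axes, zero at the start; "ft_torque": the same for the moment, N m; "gripper_width": opening from 0.0 (shut) to 1.0 (fully open); "grasp_force": force on a finger pad.
Only numpy, scipy, OpenCV 4.12 (cv2) and the standard library are available. Lean on these libraries where they do the work, as an engineer would, in place of code of your own. Each camera call takes 0.05 s, during which the arm holds its last target. There are 200 camera calls.

## Task

One cone on the thread stand has run out: lift its bare cardboard core off and stand it upright in the small white tray, and load the stand with the three full packages of thread, a full cone on each of the two black ribbed cone holders and the full straight tube on the pin with the flat disc, each upright and right down on its seat. Leave the bare straight tube standing where it is.

Things in the scene. Friction and masses are not known exactly. Their poses are not given: they have to be found in the camera images.
- spent_core: Bare cardboard cone without thread, at the start on cone_holder_a. 100 mm tall, 47 mm across at the foot tapering evenly to 29 mm at the top, wall 2.5 mm, open at both ends, about 0.03 kg. Grip it from above, e.g. 78 mm above its foot where it is 33 mm across. Origin: centre of the foot, z up the axis.
- full_cone_a: One full cone of ecru thread, on the table; either may go on either cone holder. 100 mm tall; thread 5 to 88 mm above the foot, 61 mm across tapering to 46; above it a bare 30 mm cardboard nose. Bore right through, 42 mm at the foot, 24 at the top. About 0.16 kg. Grip from above across the thread, e.g. 65 mm up (50 mm across). Origin: centre of the foot, z up its axis.
- full_cone_b: The other full cone of ecru thread, on the table; either may go on either cone holder. 100 mm tall; thread 5 to 88 mm above the foot, 61 mm across tapering to 46; above it a bare 30 mm cardboard nose. Bore right through, 42 mm at the foot, 24 at the top. About 0.16 kg. Grip from above across the thread, e.g. 65 mm up (50 mm across). Origin: centre of the foot, z up its axis.
- full_tube: Full straight tube of the same thread standing on the table: 80 mm tall, thread 44 mm across from 5 to 74 mm above the foot, on a cardboard tube 28 mm across with a 24 mm bore right through; about 0.10 kg. Round and straight: grip it from above, e.g. 60 mm above the foot. Origin: centre of the foot, z up the axis.
- bare_tube: Empty straight cardboard tube without thread, 28 mm across, 80 mm tall, bore 24 mm, loose, standing on the table among the full packages. To be left alone. Origin: centre of the foot, z up.
- cone_holder_a: Cone holder on one of the stand's pins (which one differs), fixed: black disc 60 mm across, 6 mm thick (the seat), on it a ribbed plug 34 mm across tapering to 17 at 50 mm up, then the 8 mm pin, tip 85 mm up. A cone goes down over it until its foot is on the disc. Origin: centre of the disc's underside, 18 mm above the table, z up. It carries the spent core.
- cone_holder_b: Cone holder on one of the stand's pins (which one differs), fixed: black disc 60 mm across, 6 mm thick (the seat), on it a ribbed plug 34 mm across tapering to 17 at 50 mm up, then the 8 mm pin, tip 85 mm up. A cone goes down over it until its foot is on the disc. Origin: centre of the disc's underside, 18 mm above the table, z up. Free at the start.
- flat_pin: Plain pin of the stand (which of the three differs), fixed: flat black disc 60 mm across with grey felt, 4 mm thick (the seat), a steel collar 14 mm across and 4 mm high in its middle, and an 8 mm pin, tip 85 mm above the origin; no plug. The straight tube goes down over it until its foot is on the felt. Origin: centre of the disc's underside, 18 mm above the table, z up.
- core_tray: Small white moulded tray standing by itself on the table, empty, fixed: 76 mm (its x) by 94 mm (its y), 44 mm high, open on top; inside 68 by 88 mm, floor 2 mm above its underside. On the left or the right of the stand. Origin: centre of the underside.
- thread_stand: Grey thread stand, fixed, turned up to 0.2 rad: plate 135 by 325 mm, top 18 mm above the table, three pins in a row along its y at -100, 0 and +100 mm, 45 mm behind the front edge. 75 mm behind the row (its +x, away from the robot) a steel guide bar along y, 250 mm long, its top 100 mm above the table. Origin: under the middle pin, at table height.
Mind the look-alikes: they are no part of the job. Leave any turquoise or yellow look-alike of the full_cone_a alone.

How it is judged:
By the outcome, as a careful person would: the job done as asked, in the order asked, and still so for the second after the job is handed in, with the robot touching nothing.
It also fails if it takes over 96 s, if anything falls off the work surface, if the arm or the gripper's body presses on something with over 40 N, if the wrist force passes 120 N, or if a joint passes its speed limit or range.

## Working session

There is one attempt and no reset: what is moved stays moved. The work goes in short steps, Python scripts to look and compute and a tool call to move; the robot and the scene stay as the last step left them, time stands still between calls to the robot, and variables do not carry over. Pictures are saved under pics/ and viewed, at most 14 in all, crops included, and the job is handed in when it is done.

Besides the shell and the picture viewer there is one more tool, called after "Request:" as name(argument=value, ...) on one line, values as JSON. play_rows: Moves the arm, as the interface text tells. Its arguments: {"type":"object","properties":{"series":{"type":"array"}},"required":["series"]}

```bash
mkdir -p pics; ls; cat > h.py <<'E'
import numpy as np, cv2
from plant import manip
def grab(n,f=None):
    d=manip.grab_frame(n); d={k:np.array(v) for k,v in d.items()}
    if f: cv2.imwrite('pics/'+f,d['frame']); np.savez('pics/'+f[:-4]+'.npz',**d)
    return d
def load(f): return dict(np.load('pics/'+f+'.npz'))
def ray(d,u,v,z):
    c=-d['R'].T@d['t']; r=d['R'].T@np.linalg.solve(d['mtx'],[u,v,1.]); return c+r*(z-c[2])/r[2]
def proj(d,X):
    p=d['mtx']@(d['R']@np.array(X,float)+d['t']); return p[:2]/p[2]
E
python3 - <<'E'
from h import *
np.set_printoptions(precision=4,suppress=True)
for n in('scene','top'):
    d=grab(n,n+'0.png'); print(n,-d['R'].T@d['t'],d['R'].tolist(),d['mtx'].tolist())
print(manip.state())
E
```

```text
pics
scene [-0.3351 -0.4979  1.0813] [[0.4926392217281077, -0.8702061729856271, -0.0069147460425521496], [-0.6085649103430961, -0.33881786414935755, -0.7175313267254377], [0.6220573503417705, 0.35769214616898726, -0.6964919105451262]] [[614.1056859723869, 0.0, 309.1944148291347], [0.0, 614.1056859723869, 238.6506325137435], [0.0, 0.0, 1.0]]
top [0.3153 0.0062 1.2031] [[-0.07745215228355157, -0.9969953605394002, -0.0011896089933556833], [-0.9710883469623481, 0.07570968639140253, -0.22639670002111253], [0.2258065244862949, -0.01637969625563943, -0.9740344547550632]] [[563.840232764846, 0.0, 323.85674033975477], [0.0, 563.840232764846, 238.19922272655302], [0.0, 0.0, 1.0]]
{'time': 0.1, 'joint_pos': array([ 1.037 ,  0.0533,  1.6142, -0.    ,  1.476 , -0.119 ]), 'joint_vel': array([-0.0006, -0.003 , -0.0044, -0.0008,  0.    , -0.0027]), 'joint_efforts': array([ -0.0001, -39.4902, -37.1365,  -0.0001,   0.0039,  -0.    ]), 'tool_pos': array([0.2516, 0.5715, 0.2302]), 'tool_rot': array([-0.0003,  0.2059,  0.9786, -0.0009]), 'contact_force': array([-0.3273, -0.2609,  0.3792]), 'ft_torque': array([ 0.0017, -0.0243, -0.0428]), 'grasp_force': 0.0, 'gripper_width': 0.9994756763738218}
```

View pics/scene0.png

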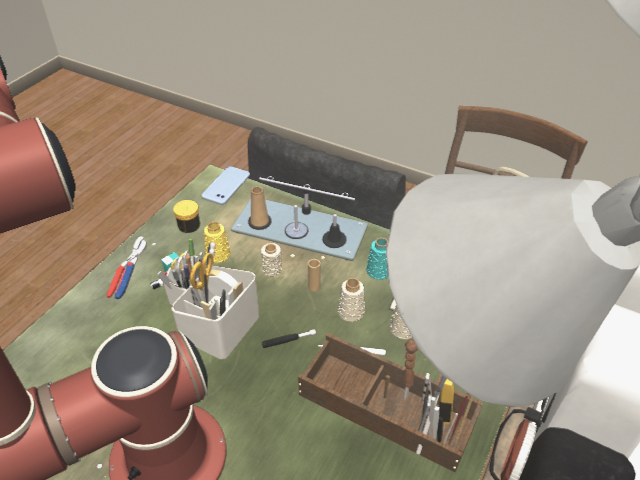

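View pics/top0.png

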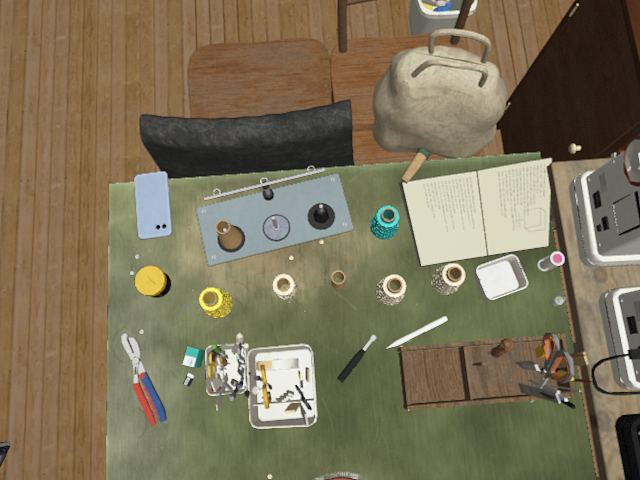

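The scene view (arm blocks the right side) and the top view show these candidates, with top-view pixels:
- **Spent core:** (228,236) on the left pin. The flat pin is in the middle at (276,226) and the free holder on the right at (320,214).
- **Full cones (ecru):** (391,290) and (449,278). The look-alikes are yellow (215,302) and turquoise (385,222), and both are excluded.
- **Full tube:** (285,287). The bare tube is at (338,278) and stays where it is.
- **Tray:** white, (501,278). The bigger white box at (283,385) holds tools, so it isn't the tray.

I'll check these choices in a close crop.

```bash
python3 - <<'E'
from h import *
im=load('top0')['frame'][190:320,190:535]
im=cv2.resize(im,None,fx=2.3,fy=2.3,interpolation=cv2.INTER_CUBIC); cv2.imwrite('pics/c1.png',im)
d=load('top0')
for n,u,v,z in [('core',224,229,.124),('flatpin',276,226,.022),('hb',320,212,.103),('tube',285,281,.08),('bare',338,275,.08),('c1',394,283,.1),('c2',454,271,.1),('tray',501,278,.044),('yellow',211,296,.1),('turq',389,215,.1)]: 
    p=ray(d,u,v,z); print(n,p.round(3),np.hypot(*p[:2]).round(3))
E
```

```text
core [0.599 0.183 0.124] 0.627
flatpin [0.624 0.087 0.022] 0.63
hb [ 0.625 -0.009  0.103] 0.625
tube [0.494 0.072 0.08 ] 0.499
bare [ 0.498 -0.035  0.08 ] 0.499
c1 [ 0.47  -0.143  0.1  ] 0.491
c2 [ 0.485 -0.264  0.1  ] 0.552
tray [ 0.471 -0.373  0.044] 0.601
yellow [0.472 0.217 0.1  ] 0.52
turq [ 0.609 -0.148  0.1  ] 0.627
```

View pics/c1.png

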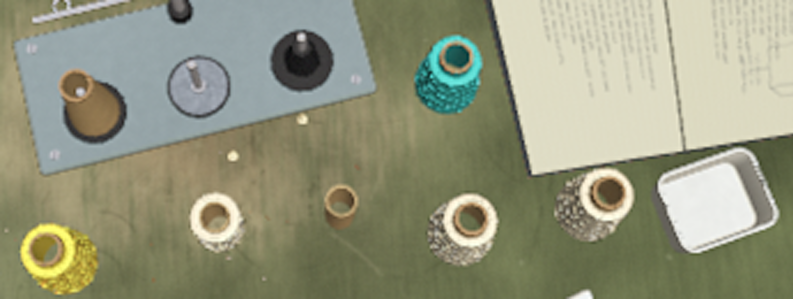

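The crop confirms the choices. Full cones are at crop (475,216) and (610,192), with ecru thread and brown noses. The full tube is at (215,217), the bare tube at (340,203), the core at (78,88), the flat pin at (198,86), the free holder at (302,60) and the tray at (715,200). Next I'll measure them precisely.

```bash
cat > meas.py <<'E'
from h import *
np.set_printoptions(precision=4,suppress=True)
def blob(mask,u,v,r):
    m=np.zeros_like(mask); cv2.circle(m,(int(u),int(v)),r,255,-1); m=cv2.morphologyEx(mask&m,cv2.MORPH_CLOSE,np.ones((3,3)))
    cs=cv2.findContours(m,cv2.RETR_EXTERNAL,cv2.CHAIN_APPROX_NONE)[0]
    return max(cs,key=cv2.contourArea)
E
python3 - <<'E'
from meas import *
d=load('top0'); hsv=cv2.cvtColor(d['frame'],cv2.COLOR_BGR2HSV)
def ir(lo,hi): return cv2.inRange(hsv,np.array(lo),np.array(hi))
for p in [(394,276),(394,283),(385,290),(285,276),(285,284),(454,265),(225,232),(240,237),(270,232),(260,240),(320,222),(500,278)]: print(p,hsv[p[1],p[0]],end=' ')
print()
# plate
pl=ir((90,40,80),(115,140,255)); c=blob(pl,276,222,95); c=cv2.convexHull(c); W=np.array([ray(d,*q,.018)[:2] for q in c[:,0,:].astype(float)])
r=cv2.minAreaRect((W*1000).astype(np.float32)); print('plate',r)
br=ir((5,70,30),(22,255,220))
for n,u,v,z in [('c1',394,283,.096),('c2',454,271,.096),('tube',285,283,.078),('bare',338,276,.078)]:
    c=blob(br,u,v,14); e=cv2.fitEllipse(cv2.convexHull(c)); print(n,e,ray(d,*e[0],z)[:3])
dk=ir((0,0,0),(180,255,75)); c=blob(dk,321,216,17); e=cv2.fitEllipse(cv2.convexHull(c)); print('hb disc',e,ray(d,*e[0],.023))
wt=ir((0,0,170),(180,45,255)); c=blob(wt,501,277,32); e=cv2.minAreaRect(cv2.convexHull(c)); print('tray',e,ray(d,*e[0],.044))
W=np.array([ray(d,*q,.044)[:2] for q in c[:,0,:].astype(float)]);print(cv2.minAreaRect((W*1000).astype(np.float32)))
E
```

```text
(394, 276) [ 24  33 244] (394, 283) [25 96 96] (385, 290) [ 23  33 238] (285, 276) [ 24  35 243] (285, 284) [ 22  80 150] (454, 265) [ 24  34 245] (225, 232) [ 16 101 171] (240, 237) [ 18 115 135] (270, 232) [109  24 167] (260, 240) [ 95  27 169] (320, 222) [120   9  29] (500, 278) [ 40   3 236] Traceback (most recent call last):
  File "<stdin>", line 7, in <module>
  File "meas.py", line 6, in blob
    return max(cs,key=cv2.contourArea)
ValueError: max() iterable argument is empty
```

```bash
cat > m2.py <<'E'
from meas import *
d=load('top0'); hsv=cv2.cvtColor(d['frame'],cv2.COLOR_BGR2HSV)
def ir(lo,hi): return cv2.inRange(hsv,np.array(lo),np.array(hi))
for p in [(300,200),(215,210),(340,225),(245,215)]: print(p,hsv[p[1],p[0]],end=' ')
print()
pl=ir((85,18,100),(115,140,255)); c=cv2.convexHull(blob(pl,276,222,95)); W=np.array([ray(d,*q,.018)[:2] for q in c[:,0,:].astype(float)])
print('plate',cv2.minAreaRect((W*1000).astype(np.float32)))
br=ir((5,62,20),(29,255,215))
for n,u,v,z in [('c1',394,283,.096),('c2',454,271,.096),('tube',285,282,.078),('bare',338,276,.078)]:
    c=blob(br,u,v,12); e=cv2.fitEllipse(cv2.convexHull(c)); print(n,np.array([*e[0],*e[1]]),ray(d,*e[0],z))
dk=ir((0,0,0),(180,255,75)); c=blob(dk,321,216,17); e=cv2.fitEllipse(cv2.convexHull(c)); print('hb disc',np.array([*e[0],*e[1]]),ray(d,*e[0],.023))
wt=ir((0,0,140),(180,30,255)); c=blob(wt,501,277,34)
W=np.array([ray(d,*q,.044)[:2] for q in c[:,0,:].astype(float)]);print('tray',cv2.minAreaRect((W*1000).astype(np.float32)))
E
python3 m2.py
```

```text
(300, 200) [ 97  27 170] (215, 210) [ 95  25 171] (340, 225) [ 95  27 169] (245, 215) [ 95  26 170] 
plate ((643.4884643554688, 91.03006744384766), (129.96954345703125, 319.587646484375), 10.001471519470215)
c1 [394.1512 285.3686  14.9817  15.4532] [ 0.4657 -0.1436  0.096 ]
c2 [453.6989 273.8448  14.9192  15.7502] [ 0.4795 -0.2639  0.096 ]
tube [282.8829 284.1171  13.0335  13.4499] [0.4881 0.0767 0.078 ]
bare [337.9203 275.9309  23.1922  23.6372] [ 0.4961 -0.035   0.078 ]
hb disc [320.8866 215.9109  25.5388  25.9467] [ 0.6389 -0.0111  0.023 ]
tray ((475.55242919921875, -375.01690673828125), (79.65909576416016, 96.00746154785156), 15.474023818969727)
```

Measurements hold together. The free holder's disc centre (.639,-.011) matches the value predicted from the plate rectangle (yaw 10°). That puts the flat pin at (.621,.087), holder A at (.604,.186), the cones at (.466,-.144) and (.480,-.264), the tube at (.488,.077) and the tray at (.475,-.375). I'll go to the spent core first.

Request:
play_rows(series=[[[0.03,-0.033,0,0,0,8.5,1],[0.03,-0.033,0,0,0,8.5,1],[0.03,-0.033,0,0,0,8.5,1],[0.03,-0.033,0,0,0,8.5,1],[0.03,-0.033,0,0,0,0,1],[0.03,-0.033,0,0,0,0,1],[0.03,-0.033,0,0,0,0,1],[0.03,-0.033,0,0,0,0,1],[0.03,-0.033,0,0,0,0,1],[0.03,-0.033,0,0,0,0,1]]])

```text
time: 1.1
tool_pos: [0.5511, 0.2422, 0.2308]
tool_rot: [-0.0, -0.085, 0.996, -0.0]
contact_force: [-0.1, 0.1, 0.6]
gripper_width: 0.997
grasp_force: 0.0
```

Request:
play_rows(series=[[[0.025,-0.028,0,0,0,0,1],[0.025,-0.028,0,0,0,0,1],[0,0,0,0,0,0,1],[0,0,0,0,0,0,1]]])

```text
time: 1.5
tool_pos: [0.6003, 0.1872, 0.2305]
tool_rot: [-0.001, -0.084, 0.996, 0.0]
contact_force: [-0.7, -0.5, -0.4]
gripper_width: 0.999
grasp_force: 0.0
```

```bash
python3 - <<'E'
from meas import *
d=grab('wrist','w1.png'); print(-d['R'].T@d['t'],d['R'])
hsv=cv2.cvtColor(d['frame'],cv2.COLOR_BGR2HSV)
for n,X in [('coretop',(.604,.1856,.124)),('flatpin tip',(.6213,.0871,.103)),('hb tip',(.6387,-.0114,.103)),('flat disc',(.6213,.0871,.022))]: print(n,proj(d,X))
E
```

```text
[0.5233 0.174  0.3747] [[-0.1663  0.9861  0.0005]
 [ 0.9398  0.1584  0.3029]
 [ 0.2986  0.0508 -0.953 ]]
coretop [314.198  236.8507]
flatpin tip [186.5439 229.3951]
hb tip [ 58.8468 230.361 ]
flat disc [214.4266 205.8304]
```

View pics/w1.png

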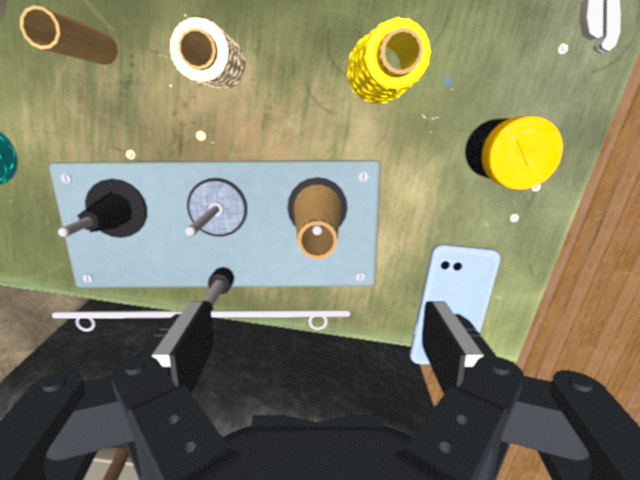

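The wrist view shows the core's rim at (317,240), against a predicted (314,237). The pin tips at (190,230) and (63,232) are off by the same 3 px, about 1.5 mm, so the map is good. I'll descend and grip the core.

Request:
play_rows(series=[[[0.004,-0.001,-0.03,0,0,0,1],[0,0,-0.03,0,0,0,1],[0,0,-0.03,0,0,0,1],[0,0,-0.03,0,0,0,1],[0,0,-0.02,0,0,0,1],[0,0,-0.007,0,0,0,1],[0,0,0,0,0,0,0.3],[0,0,0,0,0,0,0.3],[0,0,0,0,0,0,0.3],[0,0,0,0,0,0,0.3]]])

```text
time: 2.55
tool_pos: [0.6056, 0.1872, 0.0865]
tool_rot: [0.002, -0.085, 0.996, 0.0]
contact_force: [-0.5, -0.7, 3.7]
gripper_width: 0.371
grasp_force: 59.0
```

Request:
play_rows(series=[[[0,0,0,0,0,0,0.3],[0,0,0,0,0,0,0.3],[0,0,0,0,0,0,0.3],[0,0,0,0,0,0,0.3]]])

```text
time: 2.95
tool_pos: [0.6056, 0.1872, 0.0863]
tool_rot: [0.002, -0.085, 0.996, 0.0]
contact_force: [-1.7, 1.2, 5.8]
gripper_width: 0.369
grasp_force: 59.3
```

Request:
play_rows(series=[[[0,0,0.01,0,0,0,0.3],[0,0,0.02,0,0,0,0.3],[0,0,0.03,0,0,0,0.3],[0,0,0.03,0,0,0,0.3],[0,0,0.03,0,0,0,0.3],[0,0,0.01,0,0,0,0.3],[0,0,0,0,0,0,0.3]]])

```text
time: 3.65
tool_pos: [0.6053, 0.1869, 0.2165]
tool_rot: [0.002, -0.085, 0.996, 0.0]
contact_force: [-0.3, 0.3, 0.0]
gripper_width: 0.37
grasp_force: 59.3
```

```bash
python3 - <<'E'
from h import *
d=grab('wrist','w2.png'); a=d['frame'][200:480,150:500]; s=grab('scene','s2.png')['frame'][130:300,170:450]
a=cv2.resize(a,(420,336)); s=cv2.resize(s,(380,231)); o=np.zeros((336,800,3),np.uint8); o[:,:420]=a; o[:231,420:]=s; cv2.imwrite('pics/c2.png',o)
E
```

```text
(no output)
```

View pics/c2.png

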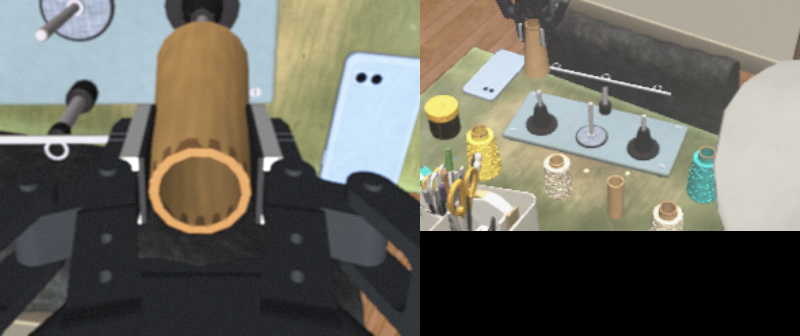

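The core is off and upright in the jaws, and holder A is bare. I'll carry it to the tray at (.475,-.375), which is (-0.130,-0.562) from here.

Request:
play_rows(series=[[[-0.005,-0.022,0,0,0,0,0.3],[-0.01,-0.043,0,0,0,0,0.3],[-0.01,-0.043,0,0,0,0,0.3],[-0.01,-0.043,0,0,0,0,0.3],[-0.01,-0.043,0,0,0,0,0.3],[-0.01,-0.043,0,0,0,0,0.3],[-0.01,-0.043,0,0,0,0,0.3],[-0.01,-0.043,0,0,0,0,0.3],[-0.01,-0.043,0,0,0,0,0.3],[-0.01,-0.043,0,0,0,0,0.3]]])

```text
time: 4.75
tool_pos: [0.5075, -0.2232, 0.2114]
tool_rot: [-0.002, -0.085, 0.996, 0.001]
contact_force: [1.0, -0.6, -0.9]
gripper_width: 0.369
grasp_force: 59.3
```

Request:
play_rows(series=[[[-0.01,-0.043,0,0,0,0,0.3],[-0.01,-0.043,0,0,0,0,0.3],[-0.01,-0.043,0,0,0,0,0.3],[-0.005,-0.024,0,0,0,0,0.3],[0,0,0,0,0,0,0.3],[0,0,0,0,0,0,0.3]]])

```text
time: 5.35
tool_pos: [0.4734, -0.3746, 0.2117]
tool_rot: [-0.001, -0.085, 0.996, 0.002]
contact_force: [0.9, 0.5, 0.2]
gripper_width: 0.37
grasp_force: 59.4
```

```bash
python3 - <<'E'
from h import *
d=grab('wrist','w3.png'); print(proj(d,(.4755,-.375,.044)),proj(d,(.4755,-.375,.002)))
a=cv2.resize(d['frame'],(480,360)); t=grab('top','t3.png')['frame'][200:380,380:560]
o=np.zeros((360,800,3),np.uint8); o[:,:480]=a; o[:320,480:]=cv2.resize(t,(320,320)); cv2.imwrite('pics/c3.png',o)
E
```

```text
[315.66980131 214.05349027] [315.66368852 203.57618179]
```

View pics/c3.png

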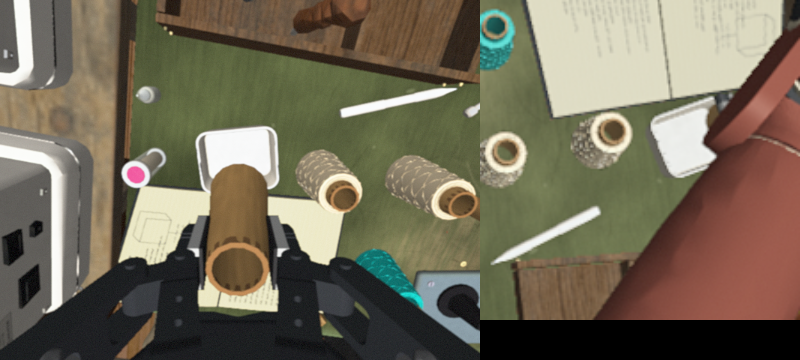

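Request:
play_rows(series=[[[0.002,0,-0.03,0,0,0,0.3],[0,0,-0.03,0,0,0,0.3],[0,0,-0.03,0,0,0,0.3],[0,0,-0.025,0,0,0,0.3],[0,0,-0.015,0,0,0,0.3],[0,0,-0.01,0,0,0,0.3],[0,0,0,0,0,0,0.3],[0,0,0,0,0,0,0.3]]])

```text
time: 6.25
tool_pos: [0.4771, -0.3755, 0.0755]
tool_rot: [0.001, -0.085, 0.996, -0.001]
contact_force: [-0.3, -0.8, -0.3]
gripper_width: 0.373
grasp_force: 59.4
```

Request:
play_rows(series=[[[0,0,-0.004,0,0,0,0.3],[0,0,-0.003,0,0,0,0.3],[0,0,-0.002,0,0,0,0.3],[0,0,0,0,0,0,0.3],[0,0,0,0,0,0,0.3]]])

```text
time: 6.75
tool_pos: [0.4763, -0.3752, 0.0653]
tool_rot: [0.0, -0.085, 0.996, 0.0]
contact_force: [-0.0, 0.2, -0.7]
gripper_width: 0.377
grasp_force: 59.4
```

Request:
play_rows(series=[[[0,0,-0.001,0,0,0,0.3],[0,0,-0.001,0,0,0,0.3],[0,0,0,0,0,0,0.3]]])

```text
time: 7.05
tool_pos: [0.4768, -0.3755, 0.0648]
tool_rot: [0.0, -0.085, 0.996, -0.0]
contact_force: [-1.6, 1.7, 5.9]
gripper_width: 0.371
grasp_force: 60.3
```

Force 5.9 N means it has touched the tray floor. I'll release slowly and rise.

Request:
play_rows(series=[[[0,0,0,0,0,0,0.45],[0,0,0,0,0,0,0.55],[0,0,0,0,0,0,0.65],[0,0,0,0,0,0,0.75],[0,0,0,0,0,0,0.75],[0,0,0.02,0,0,0,0.75],[0,0,0.03,0,0,0,0.75],[0,0,0.04,0,0,0,0.75],[0,0,0.04,0,0,0,0.75],[0,0,0,0,0,0,0.75]]])

```text
time: 8.05
tool_pos: [0.4792, -0.378, 0.2015]
tool_rot: [0.004, -0.085, 0.996, -0.005]
contact_force: [0.4, -0.4, 1.0]
gripper_width: 0.749
grasp_force: 0.0
```

```bash
python3 - <<'E'
from meas import *
d=grab('wrist','w4.png'); cv2.imwrite('pics/c4.png',cv2.resize(d['frame'],(480,360)))
for X in [(.4768,-.3752,.102),(.4657,-.1436,.1),(.4795,-.2639,.1)]: print(proj(d,X),proj(d,X)*.75)
E
```

```text
[323.3371 231.5864] [242.5028 173.6898]
[640.3946 268.4718] [480.296  201.3539]
[474.2499 259.3578] [355.6874 194.5183]
```

View pics/c4.png

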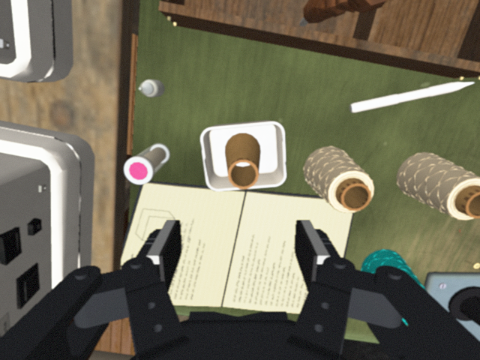

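The core stands upright in the tray: rim at (244,174), as predicted. The near cone's nose is at (354,194), which also matches. Next I'll turn −60° to keep the fingers off the tray and move over that cone.

Request:
play_rows(series=[[[0,0.0125,0,0,0,-8.5,1],[0,0.0125,0,0,0,-8.5,1],[0,0.0125,0,0,0,-8.5,1],[0,0.0125,0,0,0,-8.5,1],[0,0.0125,0,0,0,-8.5,1],[0,0.0125,0,0,0,-8.5,1],[0,0.0125,0,0,0,-8.5,1],[0,0.0125,0,0,0,0,1],[0.002,0.011,0,0,0,0,1],[0,0,0,0,0,0,1]]])

```text
time: 9.1
tool_pos: [0.4783, -0.2628, 0.1926]
tool_rot: [-0.001, 0.419, 0.908, 0.0]
contact_force: [0.9, -0.7, 0.5]
gripper_width: 1.0
grasp_force: 0.0
```

Request:
play_rows(series=[[[0,0,-0.03,0,0,0,1],[0,0,-0.03,0,0,0,1],[0,0,-0.01,0,0,0,1],[0,0,0,0,0,0,1],[0,0,0,0,0,0,1]]])

```text
time: 9.6
tool_pos: [0.4789, -0.2648, 0.1244]
tool_rot: [0.001, 0.42, 0.907, -0.0]
contact_force: [0.2, 0.3, 0.4]
gripper_width: 1.001
grasp_force: 0.0
```

Request:
play_rows(series=[[[0.001,0,-0.025,0,0,0,1],[0,0,-0.025,0,0,0,1],[0,0,-0.02,0,0,0,1],[0,0,-0.008,0,0,0,1],[0,0,0,0,0,0,0.5],[0,0,0,0,0,0,0.5],[0,0,0,0,0,0,0.5],[0,0,0,0,0,0,0.5],[0,0,0,0,0,0,0.5],[0,0,0,0,0,0,0.5]]])

```text
time: 10.6
tool_pos: [0.4811, -0.2652, 0.0479]
tool_rot: [0.002, 0.42, 0.907, -0.0]
contact_force: [0.6, 1.2, 5.5]
gripper_width: 0.581
grasp_force: 61.3
```

Cone gripped (49.4 mm wide, as expected 65 mm up). I'll lift it and carry it to holder A.

Request:
play_rows(series=[[[0,0,0.01,0,0,0,0.5],[0,0,0.02,0,0,0,0.5],[0,0,0.03,0,0,0,0.5],[0,0,0.03,0,0,0,0.5],[0,0,0.03,0,0,0,0.5],[0,0,0.03,0,0,0,0.5],[0.01,0.036,0.01,0,0,0,0.5],[0.01,0.036,0,0,0,8.5,0.5],[0.01,0.036,0,0,0,8.5,0.5],[0.01,0.036,0,0,0,8.5,0.5]]])

```text
time: 11.6
tool_pos: [0.519, -0.1189, 0.2056]
tool_rot: [-0.0, 0.207, 0.978, -0.0]
contact_force: [0.5, -0.1, -1.8]
gripper_width: 0.582
grasp_force: 62.2
```

Request:
play_rows(series=[[[0.01,0.036,0,0,0,8.5,0.5],[0.01,0.036,0,0,0,8.5,0.5],[0.01,0.036,0,0,0,8.5,0.5],[0.01,0.036,0,0,0,8.5,0.5],[0.01,0.036,0,0,0,0,0.5],[0.01,0.036,0,0,0,0,0.5],[0.01,0.036,0,0,0,0,0.5],[0.01,0.036,0,0,0,0,0.5],[0.003,0.018,0,0,0,0,0.5],[0,0,0,0,0,0,0.5]]])

```text
time: 12.6
tool_pos: [0.6019, 0.1876, 0.205]
tool_rot: [-0.001, -0.087, 0.996, -0.0]
contact_force: [0.2, 0.2, -1.5]
gripper_width: 0.584
grasp_force: 62.3
```

```bash
python3 - <<'E'
from meas import *
d=grab('wrist','w5.png'); cv2.imwrite('pics/c5.png',d['frame'][160:480,60:580])
st=manip.state(); p=st['tool_pos']; print(p,st['tool_rot'])
c=proj(d,(p[0],p[1],p[2]+.052)); print('expected nose px if centred',c,c-[60,160])
E
```

```text
[0.6019 0.1862 0.205 ] [-0.0006 -0.0861  0.9963 -0.0005]
expected nose px if centred [312.9204 384.8298] [252.9204 224.8298]
```

View pics/c5.png

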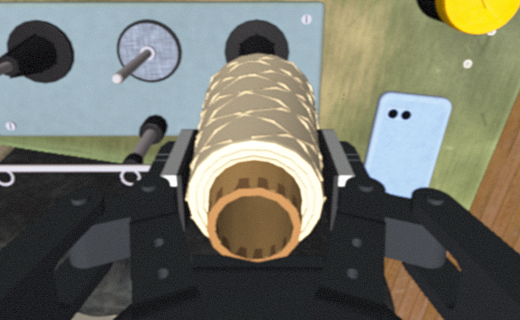

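The nose rim is at (255,222) in the crop against (253,225) expected, so the cone is centred and upright. Lowering it onto holder A.

Request:
play_rows(series=[[[0.0025,0,-0.03,0,0,0,0.5],[0,0,-0.03,0,0,0,0.5],[0,0,-0.025,0,0,0,0.5],[0,0,-0.02,0,0,0,0.5],[0,0,-0.01,0,0,0,0.5],[0,0,0,0,0,0,0.5],[0,0,0,0,0,0,0.5]]])

```text
time: 13.35
tool_pos: [0.6054, 0.1852, 0.0914]
tool_rot: [0.001, -0.085, 0.996, -0.0]
contact_force: [0.2, -0.1, -1.0]
gripper_width: 0.579
grasp_force: 62.3
```

Request:
play_rows(series=[[[0,0,-0.006,0,0,0,0.5],[0,0,-0.005,0,0,0,0.5],[0,0,-0.002,0,0,0,0.5],[0,0,0,0,0,0,0.5]]])

```text
time: 13.75
tool_pos: [0.6045, 0.1858, 0.0768]
tool_rot: [-0.0, -0.085, 0.996, -0.0]
contact_force: [-0.6, -0.1, -1.3]
gripper_width: 0.582
grasp_force: 62.3
```

Request:
play_rows(series=[[[0,0,-0.002,0,0,0,0.5],[0,0,-0.002,0,0,0,0.5],[0,0,-0.001,0,0,0,0.5],[0,0,0,0,0,0,0.5]]])

```text
time: 14.15
tool_pos: [0.605, 0.1859, 0.0724]
tool_rot: [0.0, -0.085, 0.996, 0.0]
contact_force: [-0.2, 1.2, -1.0]
gripper_width: 0.58
grasp_force: 62.4
```

Request:
play_rows(series=[[[0,0,-0.001,0,0,0,0.5],[0,0,-0.001,0,0,0,0.5],[0,0,0,0,0,0,0.5]]])

```text
time: 14.45
tool_pos: [0.6056, 0.186, 0.072]
tool_rot: [0.001, -0.085, 0.996, 0.0]
contact_force: [-1.2, -0.1, 5.4]
gripper_width: 0.584
grasp_force: 63.2
```

Contact at z .072, which is exactly the seat height. I'll release, rise, and go to the other cone at (.466,-.144).

Request:
play_rows(series=[[[0,0,0,0,0,0,0.65],[0,0,0,0,0,0,0.8],[0,0,0,0,0,0,0.9],[0,0,0,0,0,0,0.9],[0,0,0.02,0,0,0,0.9],[0,0,0.03,0,0,0,0.9],[0,0,0.03,0,0,0,0.9],[0,0,0.03,0,0,0,0.9],[0,0,0.01,0,0,0,0.9],[-0.012,-0.03,0,0,0,0,1]]])

```text
time: 15.45
tool_pos: [0.5946, 0.1576, 0.1928]
tool_rot: [0.003, -0.087, 0.996, 0.001]
contact_force: [0.5, -1.9, -0.2]
gripper_width: 0.998
grasp_force: 0.0
```

Request:
play_rows(series=[[[-0.014,-0.033,0,0,0,0,1],[-0.014,-0.033,0,0,0,0,1],[-0.014,-0.033,0,0,0,0,1],[-0.014,-0.033,0,0,0,0,1],[-0.014,-0.033,0,0,0,0,1],[-0.014,-0.033,0,0,0,0,1],[-0.014,-0.033,0,0,0,0,1],[-0.014,-0.033,0,0,0,0,1],[-0.014,-0.033,0,0,0,0,1],[0,0,0,0,0,0,1]]])

```text
time: 16.45
tool_pos: [0.4652, -0.1439, 0.1891]
tool_rot: [-0.001, -0.083, 0.997, -0.0]
contact_force: [0.5, 1.0, 0.1]
gripper_width: 1.001
grasp_force: 0.0
```

```bash
python3 - <<'E'
from meas import *
d=grab('wrist','w6.png'); t=grab('top','t6.png')['frame']
o=np.zeros((360,800,3),np.uint8); o[:,:480]=cv2.resize(d['frame'],(480,360)); o[:320,480:]=cv2.resize(t[170:300,190:320],(320,320)); cv2.imwrite('pics/c6.png',o)
print(manip.state()['tool_pos'],proj(d,(.466,-.144,.1))*.75)
E
```

```text
[ 0.4663 -0.1414  0.1894] [237.7043 180.8445]
```

View pics/c6.png

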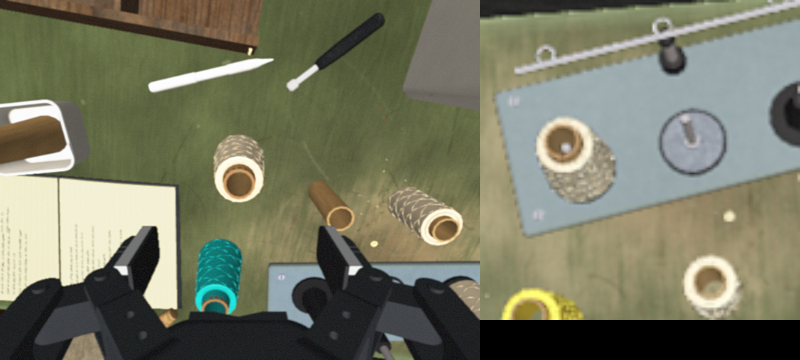

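The cone's nose is at (239,183), predicted (238,181). In the top view the placed cone sits on holder A. Descending to grip.

Request:
play_rows(series=[[[0.001,-0.001,-0.03,0,0,0,1],[0,0,-0.03,0,0,0,1],[0,0,-0.03,0,0,0,1],[0,0,-0.03,0,0,0,1],[0,0,-0.015,0,0,0,1],[0,0,-0.007,0,0,0,1],[0,0,0,0,0,0,1],[0,0,0,0,0,0,0.5],[0,0,0,0,0,0,0.5],[0,0,0,0,0,0,0.5]]])

```text
time: 17.55
tool_pos: [0.4693, -0.1428, 0.0503]
tool_rot: [0.001, -0.085, 0.996, -0.001]
contact_force: [0.3, -2.1, 2.8]
gripper_width: 0.566
grasp_force: 61.3
```

Request:
play_rows(series=[[[0,0,0,0,0,0,0.5],[0,0,0,0,0,0,0.5],[0,0,0,0,0,0,0.5]]])

```text
time: 17.85
tool_pos: [0.4694, -0.1431, 0.0502]
tool_rot: [0.002, -0.085, 0.996, -0.001]
contact_force: [0.5, -0.9, 6.0]
gripper_width: 0.569
grasp_force: 61.7
```

Request:
play_rows(series=[[[0,0,0.01,0,0,0,0.5],[0,0,0.02,0,0,0,0.5],[0,0,0.03,0,0,0,0.5],[0,0,0.03,0,0,0,0.5],[0,0,0.03,0,0,0,0.5],[0,0,0.03,0,0,0,0.5],[0.02,0.016,0.01,0,0,0,0.5],[0.03,0.023,0,0,0,0,0.5],[0.03,0.023,0,0,0,0,0.5],[0.03,0.023,0,0,0,0,0.5]]])

```text
time: 18.85
tool_pos: [0.5782, -0.0561, 0.2082]
tool_rot: [-0.0, -0.085, 0.996, 0.0]
contact_force: [0.6, -0.4, -1.0]
gripper_width: 0.568
grasp_force: 62.2
```

Request:
play_rows(series=[[[0.03,0.023,0,0,0,0,0.5],[0.03,0.023,0,0,0,0,0.5],[0,0,0,0,0,0,0.5],[0,0,0,0,0,0,0.5]]])

```text
time: 19.25
tool_pos: [0.6374, -0.0106, 0.2074]
tool_rot: [-0.001, -0.086, 0.996, 0.0]
contact_force: [-1.5, -0.1, -2.3]
gripper_width: 0.567
grasp_force: 62.2
```

```bash
python3 - <<'E'
from meas import *
d=grab('wrist','w7.png'); cv2.imwrite('pics/c7.png',d['frame'][160:480,60:580])
st=manip.state(); p=st['tool_pos']; print(p,st['tool_rot'])
c=proj(d,(p[0],p[1],p[2]+.0498)); print('expected nose px if centred',c-[60,160], 'hb foot',proj(d,(.639,-.0107,.024))-[60,160])
E
```

```text
[ 0.6371 -0.0112  0.2077] [-0.001  -0.0853  0.9964  0.0001]
expected nose px if centred [255.967  220.1243] hb foot [256.7991  49.5036]
```

View pics/c7.png

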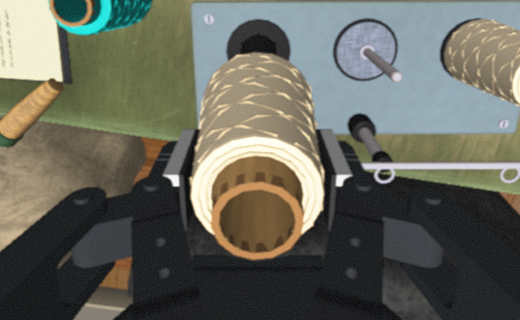

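The nose is centred again (257,219) and upright. Lowering onto holder B.

Request:
play_rows(series=[[[0.0015,0,-0.03,0,0,0,0.5],[0,0,-0.03,0,0,0,0.5],[0,0,-0.025,0,0,0,0.5],[0,0,-0.02,0,0,0,0.5],[0,0,-0.01,0,0,0,0.5],[0,0,-0.006,0,0,0,0.5],[0,0,-0.005,0,0,0,0.5],[0,0,0,0,0,0,0.5],[0,0,0,0,0,0,0.5]]])

```text
time: 20.2
tool_pos: [0.64, -0.0114, 0.0834]
tool_rot: [0.001, -0.085, 0.996, -0.0]
contact_force: [0.9, 0.1, -1.5]
gripper_width: 0.565
grasp_force: 62.2
```

Request:
play_rows(series=[[[0,0,-0.002,0,0,0,0.5],[0,0,-0.002,0,0,0,0.5],[0,0,0,0,0,0,0.5],[0,0,0,0,0,0,0.5]]])

```text
time: 20.6
tool_pos: [0.6393, -0.0112, 0.0782]
tool_rot: [-0.0, -0.085, 0.996, 0.0]
contact_force: [1.1, 0.3, -1.7]
gripper_width: 0.56
grasp_force: 62.2
```

Request:
play_rows(series=[[[0,0,-0.002,0,0,0,0.5],[0,0,-0.002,0,0,0,0.5],[0,0,0,0,0,0,0.5],[0,0,0,0,0,0,0.5]]])

```text
time: 21.0
tool_pos: [0.6395, -0.0112, 0.0745]
tool_rot: [0.0, -0.085, 0.996, -0.0]
contact_force: [0.7, 0.2, -0.4]
gripper_width: 0.568
grasp_force: 62.4
```

Request:
play_rows(series=[[[0,0,-0.001,0,0,0,0.5],[0,0,0,0,0,0,0.5]]])

```text
time: 21.2
tool_pos: [0.6398, -0.0112, 0.0743]
tool_rot: [0.0, -0.085, 0.996, -0.0]
contact_force: [-1.2, 0.5, 4.1]
gripper_width: 0.571
grasp_force: 63.0
```

Seated at z .0743. Release, rise, and go to the full tube.

Request:
play_rows(series=[[[0,0,0,0,0,0,0.65],[0,0,0,0,0,0,0.8],[0,0,0,0,0,0,0.9],[0,0,0,0,0,0,0.9],[0,0,0.02,0,0,0,0.9],[0,0,0.03,0,0,0,0.9],[0,0,0.03,0,0,0,0.9],[0,0,0.03,0,0,0,0.9],[0,0,0.01,0,0,0,0.9],[-0.02,0.012,0,0,0,0,1]]])

```text
time: 22.2
tool_pos: [0.6216, -0.0003, 0.1958]
tool_rot: [0.003, -0.084, 0.996, -0.001]
contact_force: [0.1, -0.1, -0.0]
gripper_width: 0.999
grasp_force: 0.0
```

Request:
play_rows(series=[[[-0.03,0.017,0,0,0,0,1],[-0.03,0.017,0,0,0,0,1],[-0.03,0.017,0,0,0,0,1],[-0.03,0.017,0,0,0,0,1],[-0.012,0.008,0,0,0,0,1],[0,0,0,0,0,0,1],[0,0,0,0,0,0,1]]])

```text
time: 22.9
tool_pos: [0.4878, 0.0766, 0.1931]
tool_rot: [0.0, -0.085, 0.996, -0.0]
contact_force: [0.7, 0.5, -0.9]
gripper_width: 1.002
grasp_force: 0.0
```

```bash
python3 - <<'E'
from meas import *
d=grab('wrist','w8.png'); t=grab('top','t8.png')['frame']
o=np.zeros((360,800,3),np.uint8); o[:,:480]=cv2.resize(d['frame'],(480,360)); o[:320,480:]=cv2.resize(t[170:300,220:350],(320,320)); cv2.imwrite('pics/c8.png',o)
print(manip.state()['tool_pos'],proj(d,(.488,.0767,.08))*.75)
E
```

```text
[0.4882 0.0763 0.1933] [238.1323 172.2267]
```

View pics/c8.png

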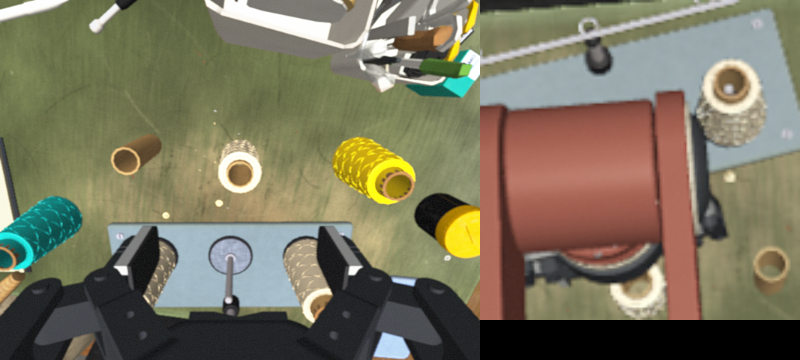

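The tube's bore is at (239,173), predicted (238,172). Holder B's cone shows seated at top-crop (728,90). Descending to TCP z .041.

Request:
play_rows(series=[[[0.0005,0.0005,-0.03,0,0,0,1],[0,0,-0.03,0,0,0,1],[0,0,-0.03,0,0,0,1],[0,0,-0.03,0,0,0,1],[0,0,-0.02,0,0,0,1],[0,0,-0.012,0,0,0,1],[0,0,0,0,0,0,1],[0,0,0,0,0,0,0.42],[0,0,0,0,0,0,0.42],[0,0,0,0,0,0,0.42]]])

```text
time: 24.0
tool_pos: [0.4891, 0.0773, 0.0428]
tool_rot: [0.001, -0.085, 0.996, -0.0]
contact_force: [-1.1, 2.1, 5.5]
gripper_width: 0.513
grasp_force: 26.0
```

Request:
play_rows(series=[[[0,0,0,0,0,0,0.42],[0,0,0,0,0,0,0.42],[0,0,0,0,0,0,0.42],[0,0,0,0,0,0,0.42]]])

```text
time: 24.4
tool_pos: [0.4892, 0.0771, 0.0429]
tool_rot: [0.001, -0.085, 0.996, -0.0]
contact_force: [-1.2, -1.6, 6.1]
gripper_width: 0.506
grasp_force: 60.4
```

Gripped (43 mm). Lift and carry to the flat pin.

Request:
play_rows(series=[[[0,0,0.01,0,0,0,0.42],[0,0,0.02,0,0,0,0.42],[0,0,0.03,0,0,0,0.42],[0,0,0.03,0,0,0,0.42],[0,0,0.03,0,0,0,0.42],[0,0,0.03,0,0,0,0.42],[0.02,0.002,0.01,0,0,0,0.42],[0.03,0.0025,0,0,0,0,0.42],[0.03,0.0025,0,0,0,0,0.42],[0.03,0.0025,0,0,0,0,0.42]]])

```text
time: 25.4
tool_pos: [0.5984, 0.0871, 0.2013]
tool_rot: [-0.0, -0.085, 0.996, 0.0]
contact_force: [-0.0, -0.4, 0.7]
gripper_width: 0.508
grasp_force: 60.9
```

Request:
play_rows(series=[[[0.0215,0.001,0,0,0,0,0.42],[0,0,0,0,0,0,0.42],[0,0,0,0,0,0,0.42]]])

```text
time: 25.7
tool_pos: [0.6187, 0.0879, 0.2007]
tool_rot: [-0.001, -0.085, 0.996, 0.0]
contact_force: [-0.1, 0.9, -1.5]
gripper_width: 0.507
grasp_force: 60.9
```

```bash
python3 - <<'E'
from meas import *
d=grab('wrist','w9.png'); cv2.imwrite('pics/c9.png',d['frame'][160:480,60:580])
st=manip.state(); p=st['tool_pos']; print(p,st['tool_rot'])
c=proj(d,(p[0],p[1],p[2]+.0371)); print('expected top px if centred',c-[60,160],'disc',proj(d,(.6215,.0878,.022))-[60,160])
E
```

```text
[0.6184 0.0879 0.2008] [-0.0008 -0.0853  0.9964  0.0002]
expected top px if centred [257.799  194.9998] disc [256.5269  51.8577]
```

View pics/c9.png

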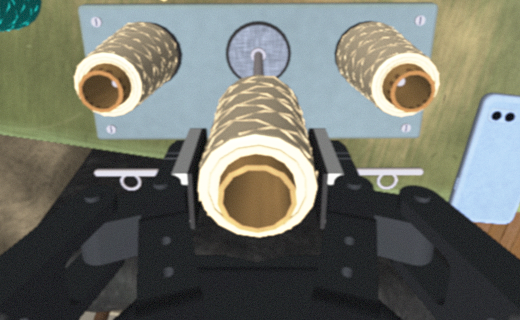

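The tube is centred to within 1 mm and upright, with its top at (257,199) and the disc under it at (258,51). Lowering it over the pin.

Request:
play_rows(series=[[[0.002,0,-0.03,0,0,0,0.42],[0,0,-0.03,0,0,0,0.42],[0,0,-0.025,0,0,0,0.42],[0,0,-0.02,0,0,0,0.42],[0,0,-0.01,0,0,0,0.42],[0,0,-0.006,0,0,0,0.42],[0,0,0,0,0,0,0.42],[0,0,0,0,0,0,0.42]]])

```text
time: 26.55
tool_pos: [0.6221, 0.0878, 0.0817]
tool_rot: [0.001, -0.085, 0.996, -0.0]
contact_force: [-0.6, -0.9, -0.5]
gripper_width: 0.51
grasp_force: 60.9
```

Request:
play_rows(series=[[[0,0,-0.004,0,0,0,0.42],[0,0,-0.003,0,0,0,0.42],[0,0,0,0,0,0,0.42],[0,0,0,0,0,0,0.42]]])

```text
time: 26.95
tool_pos: [0.6213, 0.0878, 0.0732]
tool_rot: [-0.0, -0.085, 0.996, 0.0]
contact_force: [-0.2, 0.3, -0.8]
gripper_width: 0.507
grasp_force: 60.9
```

Request:
play_rows(series=[[[0,0,-0.003,0,0,0,0.42],[0,0,-0.002,0,0,0,0.42],[0,0,-0.001,0,0,0,0.42],[0,0,0,0,0,0,0.42],[0,0,0,0,0,0,0.42]]])

```text
time: 27.45
tool_pos: [0.6213, 0.0878, 0.0673]
tool_rot: [-0.0, -0.085, 0.996, 0.0]
contact_force: [0.5, -0.1, -1.1]
gripper_width: 0.505
grasp_force: 60.9
```

Request:
play_rows(series=[[[0,0,-0.001,0,0,0,0.42],[0,0,-0.001,0,0,0,0.42],[0,0,0,0,0,0,0.42]]])

```text
time: 27.75
tool_pos: [0.6214, 0.0878, 0.0653]
tool_rot: [0.0, -0.085, 0.996, -0.0]
contact_force: [0.3, -0.9, -0.4]
gripper_width: 0.507
grasp_force: 61.0
```

Request:
play_rows(series=[[[0,0,-0.001,0,0,0,0.42],[0,0,0,0,0,0,0.42]]])

```text
time: 27.95
tool_pos: [0.6217, 0.0878, 0.065]
tool_rot: [0.0, -0.085, 0.996, -0.0]
contact_force: [-1.3, 0.1, 3.7]
gripper_width: 0.506
grasp_force: 61.4
```

Contact at .065, the seat height. Release to a partial opening, rise, and back off towards the start to clear the view.

Request:
play_rows(series=[[[0,0,0,0,0,0,0.6],[0,0,0,0,0,0,0.7],[0,0,0,0,0,0,0.75],[0,0,0,0,0,0,0.75],[0,0,0.02,0,0,0,0.75],[0,0,0.03,0,0,0,0.75],[0,0,0.03,0,0,0,0.75],[0,0,0.04,0,0,0,0.75],[0,0,0.04,0,0,0,0.75],[-0.02,0.03,0,0,0,0,0.75]]])

```text
time: 28.95
tool_pos: [0.6062, 0.116, 0.2327]
tool_rot: [0.007, -0.083, 0.997, -0.001]
contact_force: [0.5, 0.5, 0.5]
gripper_width: 0.752
grasp_force: 0.0
```

Request:
play_rows(series=[[[-0.025,0.035,0,0,0,0,0.75],[-0.025,0.035,0,0,0,0,0.75],[-0.025,0.035,0,0,0,0,0.75],[-0.025,0.035,0,0,0,0,0.75],[-0.025,0.035,0,0,0,0,0.75],[-0.025,0.035,0,0,0,0,0.75],[-0.025,0.035,0,0,0,0,0.75],[-0.025,0.035,0,0,0,0,0.75],[0,0,0,0,0,0,0.75],[0,0,0,0,0,0,0.75]]])

```text
time: 29.95
tool_pos: [0.4009, 0.3982, 0.2242]
tool_rot: [0.0, -0.086, 0.996, -0.0]
contact_force: [0.3, 0.3, -0.2]
gripper_width: 0.751
grasp_force: 0.0
```

```bash
python3 - <<'E'
from meas import *
s=grab('scene','s10.png')['frame']; t=grab('top','t10.png')['frame']
o=np.zeros((560,800,3),np.uint8); o[:260]=cv2.resize(t[185:310,190:540],(800,260)[0:2]) if 0 else cv2.resize(t[190:310,185:540],(800,260)); o[260:560,:500]=cv2.resize(s[160:340,170:470],(500,300)); cv2.imwrite('pics/c10.png',o)
E
```

```text
(no output)
```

View pics/c10.png

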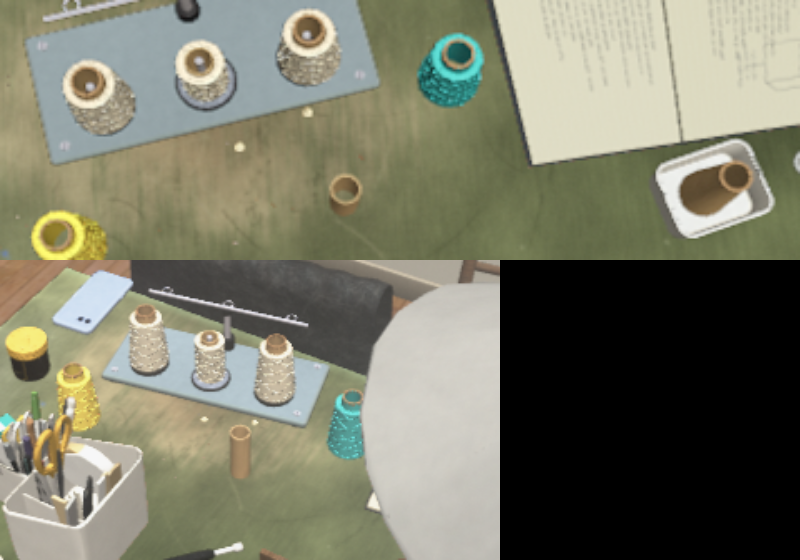

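All three packages stand upright on their seats: the cones at (88,83) and (308,28) and the tube at (200,62). The core stands in the tray at (735,178), and the bare tube and look-alikes are untouched. The arm is clear, so I'll hand in.

```bash
python3 -c "
from plant import manip
print(manip.job_done())"
```

```text
the job is handed in; nothing more can be done
None
```

The job is handed in at about 30 s: the spent core stands upright in the tray, both full cones and the full tube are down on their seats, and the bare tube and look-alikes were not touched.

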